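Clamp a fresh imaging tray on the open-top microscope stage

TASK

Take only the top tray off the nested stack, leaving the others standing as they are, and lay it flat in the black mounting frame on the microscope stage, between the fixed stop and the clamp slide, without dropping it. Then push the clamp slide by its upright grip fully home to its end stop, so that it shoves the tray along against the fixed stop and holds it under both lips. Leave the bottle, the canister and the screwdriver where they are.

Things in the scene. Friction and masses are not known exactly. Their poses are not given: they have to be found in the camera images.
- tray_a_mid (a point): Centre, half-way up, of the top one of 4 nested steel trays on a white mat: a 90 (x) x 60 (y) x 30 mm pan, 90 g. Its 7 mm flange has an upright skirt, 90 x 60 mm, from the top face down to this point's height; the well tapers to 66 x 36 mm at the underside. Trays show at 15 mm steps, 1 mm play. Gripped across the 60 mm, tips 5 to 13 mm below the top face: lower, they catch the next tray.
- tray_b_mid (a point): The same point of the next tray, directly under the top one and identical. It stays in the stack.
- seat (a point): Place of the tray's centre when clamped: mid-frame, level with the 2 ledges (112 mm above the table) that carry the lower edge of the tray's skirt. x: the way the slide runs home, to the fixed stop; tray length along x; y across; z up. Black frame: x -122 to 62, y +-50 mm. Guides y = +-32.5 mm, 8 mm high with bevelled tops; cut away 10 mm below the ledges at x -50 to 10 mm for the fingers.
- stop_lip (a point): Middle of the edge of the fixed stop's lip, top side, at x = 40.75, z = 20 mm of the seat. The lip, 3.3 mm thick, overhangs the stop's upright face (x = 45.75 mm) by 5 mm, 16.7 mm above the ledges. A tray laid from above must come down between this edge and that of the slide's lip, best half-way between.
- slide_lip (a point): Middle of the edge of the clamp slide's lip, top side, facing the fixed stop; shaped like the stop's lip: it overhangs the slide's pushing face by 5 mm, top 20 mm above the ledges. At x = -85.75 mm of the seat when the slide is fully open.
- clamp_grip (a point): Centre of the slide's upright grip: an aluminium tab 8 mm thick (x, the travel), 28 wide (y), 22 mm high, on the 92 mm wide cross bar, whose top is 11 mm below this point. It lies 21 mm behind the slide's lip edge: x = -106.75 mm of the seat when open, -61.75 when home. Behind it (-x) nothing is as high as the tab's foot, so closed fingers can stand there and push it along +x.
- clamp (a joint): Travel of the clamp slide in m: 0 fully open, 0.045 home against two stop pins, where its face and the fixed stop's stand 91.5 mm apart. About 3 N of friction, no spring; it stays where it is left. Starts at 0 to 0.012.
- oil_bottle_mid (a point): Bystander: centre of a small amber bottle, 25 mm across, 62 mm high, on the mat beyond one end of the stack.
- objective_can_mid (a point): Bystander: centre of a black canister, 39 mm across, 56 mm high, on the mat near the bottle.
- driver: Bystander: screwdriver, 170 mm long, lying on the table between the stage and the mat; origin at its middle.
Not all that is in view belongs to the job. Leave any purple look-alike of the part that bears tray_a_mid alone.

How it is judged:
By the outcome, as a careful person would: the job done as asked, in the order asked, and still so for the second after the job is handed in, with the robot touching nothing.
It also fails if it takes over 48 s, if anything falls off the work surface, if the arm or the gripper's body presses on something with over 40 N, if the wrist force passes 120 N, or if a joint passes its speed limit or range.

ROBOT

A 6-joint arm with a two-finger parallel gripper is mounted at the origin on the work surface. World frame = base frame: x ahead of the robot, y to its left, z up, the work surface at z = 0. Lengths are in m, angles in rad, forces in N, time in s.
With the tool pointing down it reaches from about 0.4 to 0.825 m from the base axis. Payload 7 kg.
Tool frame: the origin (TCP) lies at the very end of the fingers, on their centre line; the grasp point (between the pads) lies 19 mm behind it; z points along the fingers, x is the direction in which the jaws open and shut, and the axes are right-handed (so a half turn about z gives the same grasp; the last joint's range is limited). The gripper opens to 88 mm and grips with 3 to 60 N. Pads are 19 mm wide; open, the fingers measure 130 mm over their backs; the gripper's body (78 mm by 193 mm) begins 47 mm behind the grasp point.
Start: joints at [1.459, 0.359, 0.012, 0, -1.224, -0.288], TCP at [0.263, 0.622, 0.227] pointing down, gripper open.
Joint ranges: [-3.07, 3.07], [-1.43, 2.12], [-1.02, 1.25], [-3.03, 1.67], [-3.05, -0], [-3.03, 3.03]. Speed limits (rad/s): [2.39, 2.39, 3.01, 3.14, 3.14, 3.14].

INTERFACE

Orientations are given as a unit quaternion [w, x, y, z].
In Python, from plant import env gives the robot as it stands.
- The arm moves only by the tool send_rows, never from a script. Its argument "targets" is a list of rows, each an object with "offset": the shift along the tool's x, y, z in mm, a list of three; "rot": the turn, a rotation vector about the tool's x, y, z in degrees, a list of three; "claw": the opening, from 0 (shut) to 1 (fully open). In form: [{"offset": [tx, ty, tz], "rot": [wx, wy, wz], "claw": claw}, ...]. A call has 1 to 12 rows; each row shifts and turns the commanded pose from where the row before left it, along the tool's axes as they then stand; what a row does not reach is not made up. A row lasts 1/12 s, in which the tool goes at most 41.7 mm and 7.16 degrees, less where a joint would pass 70% of its speed; a pose out of reach is approached as far as the arm can. A call with a gripper value outside its range is refused whole. The fingers move at their own pace and stop on an object; "newtons" is the grip in N (left out, the last holds). Time passes only in rows, so rows that do not move let the fingers close. It gives the time, the measured TCP pose, the force and the opening at its end, in the units of the state.
- env.state(): the state, without advancing time (a new reading comes with each control period).
- env.capture(name): name is "side" or "top" or "wrist"; returns a dict with "img" (400x640x3 uint8, red, green, blue), "depth" (400x640 float32, m along the optical axis (not along the pixel's ray), 0 where there is no reading), "fovy" (degrees; the focal length in pixels is half the picture's height over the tangent of half this angle, whatever the lens; pixels are square), "cx", "cy" (the principal point, pixels), "R" (3x3) and "t" (3): a world point X has camera coordinates R X + t. Camera axes: x right, y down, z forward; pixel columns grow to the right and rows downward; lengths in m; the calibration is good to about 2 mm. A picture is of the moment at which its call begins.
- env.job_done(): hands the job in, once; it reports no verdict.
Trained networks look in the newest picture that a camera, given by its name, has taken for a name from the list of things; names that differ only in an ending like _2 or _b are one class to them, and where a whole thing is asked for, a point or a joint stands for the part that bears it (a point fixed in the world has none). Each returns a list of dicts, best first, with "conf" (0 to 1); they miss things now and then, are a little off and sometimes report something else, mostly with a low value. They report only what shows in the picture. A call takes as long as a camera call. They do not tell look-alikes from the thing itself.
- env.trace(camera, thing): "mask" (400x640 bool, what is visible of it) and "point" ([column, row] in pixels, amid what is visible of it).
The state is a dict: "time": time; "joint_positions": joint angles; "joint_velocities": joint speeds; "effort": joint torques, N m; "position": TCP position; "tcp_rot": TCP orientation; "wrist_force": force on the tool from outside, world axes, zero at the start; "moment": the same for the moment, N m; "finger_gap": finger opening in m.
Only numpy, scipy, OpenCV 4.12 (cv2) and the standard library are available. Lean on these libraries where they do the work, as an engineer would, in place of code of your own. Each camera call takes 0.05 s, during which the arm holds its last target. There are 200 camera calls.

## Working session

There is one attempt and no reset: what is moved stays moved. The work goes in short steps, Python scripts to look and compute and a tool call to move; the robot and the scene stay as the last step left them, time stands still between calls to the robot, and variables do not carry over. Pictures are saved under pics/ and viewed, about 8 in all and at most 12, crops included, and the job is handed in when it is done.

Besides the shell and the picture viewer there is one more tool, called after "Call:" as name(argument=value, ...) on one line, values as JSON. send_rows: Moves the arm, as the interface text tells. Its arguments: {"type":"object","properties":{"targets":{"type":"array","items":{"type":"object","properties":{"offset":{"type":"array","items":{"type":"number"}},"rot":{"type":"array","items":{"type":"number"}},"claw":{"type":"number"}}}},"newtons":{"type":"number"}},"required":["targets"]}

```bash
mkdir -p pics; ls
cat > h.py <<'E'
import numpy as np, cv2
from plant import env
def cap(n):
    c=env.capture(n); c['f']=200/np.tan(np.radians(c['fovy'])/2); return c
def pts(c,m=None):
    d=c['depth']; v,u=np.nonzero((d>0)&(m if m is not None else True)); z=d[v,u]
    P=np.stack([(u-c['cx'])*z/c['f'],(v-c['cy'])*z/c['f'],z],1)
    return (P-c['t'])@c['R']
def save(c,f,crop=None,s=1):
    im=c['img'][:,:,::-1]
    if crop: im=im[crop[1]:crop[3],crop[0]:crop[2]]
    cv2.imwrite('pics/'+f,cv2.resize(im,None,fx=s,fy=s,interpolation=cv2.INTER_CUBIC))
def proj(c,X):
    p=c['R']@np.array(X)+c['t']; return p[:2]/p[2]*c['f']+[c['cx'],c['cy']]
E
python3 - <<'E'
from h import *
s=env.state(); print(s)
ims=[]
for n in ['top','side']:
    c=cap(n); save(c,n+'1.png'); print(n,c['fovy'],c['cx'],c['cy'],c['R'].round(3).tolist(),c['t'].round(3))
    for t in ['tray_a_mid','seat','stop_lip','slide_lip','clamp_grip','clamp','oil_bottle_mid','objective_can_mid','driver']:
        for r in env.trace(n,t)[:3]:
            P=pts(c,r['mask']); 
            print(t,round(r['conf'],2),np.round(r['point']),r['mask'].sum(),np.median(P,0).round(3) if len(P) else '',P.max(0).round(3) if len(P) else '')
E
```

```text
pics
{'time': 0.0, 'joint_positions': array([ 1.45906295e+00,  3.59354875e-01,  1.10646421e-02, -3.77761656e-04,
       -1.22408528e+00, -2.88064726e-01]), 'joint_velocities': array([ 0.00108554, -0.0007367 , -0.00065224, -0.00131051, -0.00075871,
        0.00163541]), 'effort': array([-2.26786622e-03, -5.82717025e+01,  2.93043870e+01,  6.99736655e+00,
        6.81309117e-03, -1.51407144e-04]), 'position': array([0.26257907, 0.62130396, 0.22564092]), 'tcp_rot': array([-6.43140104e-04, -5.52561637e-01,  8.33471644e-01, -4.91286955e-04]), 'wrist_force': array([ 0.20458469, -0.31945374, -0.31471855]), 'moment': array([-0.01376408, -0.0352246 ,  0.00890809]), 'finger_gap': 0.08740004491403552}
top 48.853506898831306 319.795922004599 201.8658704313083 [[-0.018, -1.0, 0.003], [-0.991, 0.017, -0.131], [0.131, -0.005, -0.991]] [-0.054  0.587  1.096]
tray_a_mid 0.85 [369. 213.] 862 [ 0.552 -0.188  0.068] [ 0.596 -0.152  0.084]
tray_a_mid 0.68 [439. 224.] 765 [ 0.529 -0.374  0.02 ] [ 0.574 -0.328  0.038]
seat 0.56 [208. 213.] 7665 [0.556 0.209 0.103] [0.728 0.354 0.158]
stop_lip 0.96 [207. 213
[... 982 characters left out ...]
5 -0.371  0.021] [ 0.574 -0.324  0.033]
seat 0.56 [234. 138.] 8093 [0.53  0.172 0.101] [0.755 0.442 0.155]
stop_lip 0.61 [235. 137.] 8118 [0.532 0.172 0.101] [0.759 0.441 0.155]
slide_lip 0.83 [206. 138.] 507 [0.473 0.185 0.131] [0.503 0.275 0.155]
slide_lip 0.32 [355. 252.] 1535 [ 0.549 -0.183  0.069] [ 0.637 -0.114  0.08 ]
clamp_grip 0.85 [204. 136.] 494 [0.473 0.184 0.131] [0.562 0.298 0.155]
clamp 0.88 [210. 136.] 487 [0.473 0.183 0.131] [0.562 0.298 0.155]
oil_bottle_mid 0.81 [409. 242.] 290 [ 0.647 -0.233  0.037] [ 0.693 -0.197  0.068]
objective_can_mid 0.78 [374. 222.] 385 [ 0.625 -0.157  0.057] [ 0.675 -0.114  0.062]
driver 0.73 [286. 207.] 465 [0.533 0.003 0.021] [0.642 0.034 0.029]
```

Run:
```python
import cv2,numpy as np
t=cv2.imread('pics/top1.png');s=cv2.imread('pics/side1.png')
a=cv2.resize(t[130:280,130:480],(800,343),interpolation=cv2.INTER_CUBIC)
cv2.imwrite('pics/t.png',a)
cv2.imwrite('pics/s.png',cv2.resize(s[60:380,120:480],(675,600),interpolation=cv2.INTER_CUBIC))
```

```text
(no output)
```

View pics/t.png

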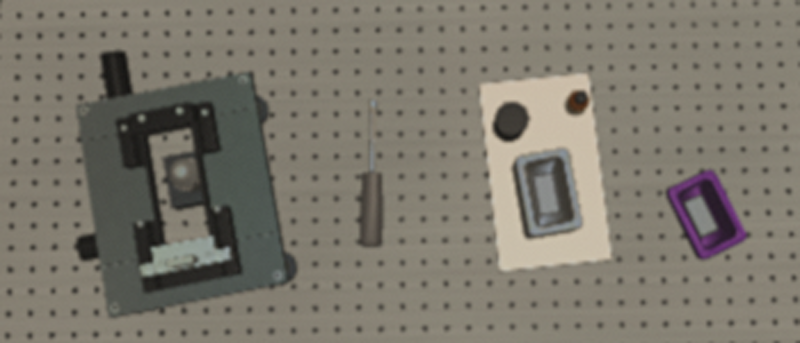

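View pics/s.png

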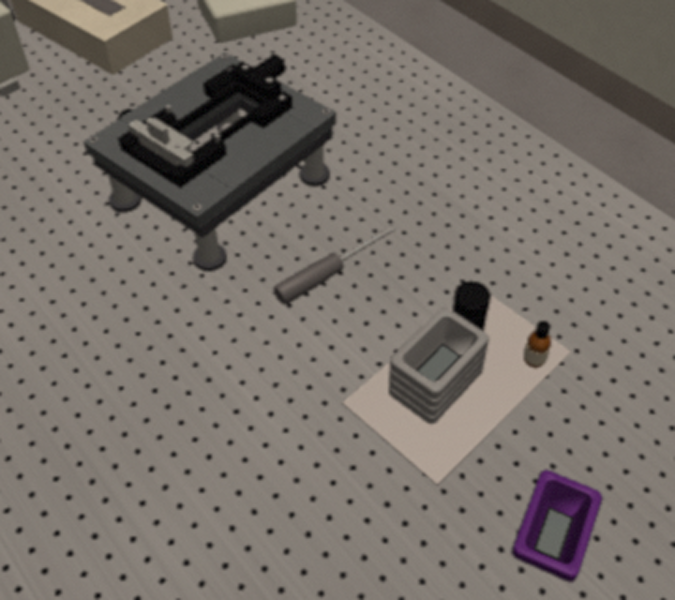

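The steel stack at top (369,213) / side (357,251) fits: four nested grey trays on the white mat. The purple tray at top (439,224) is the look-alike. A wrist close-up will confirm this before I grasp.

```bash
cat >> h.py <<'E'
from scipy.spatial.transform import Rotation as Ro
def RT(s): q=s['tcp_rot']; return Ro.from_quat([q[1],q[2],q[3],q[0]])
def plan(pos,yaw,cur=None):
    "tool-frame offset mm (total) and rotvec deg to get to pos with jaw axis at yaw deg (mod 180), pointing down"
    s=env.state(); R=RT(s); p=s['position']
    best=None
    for y in (yaw,yaw+180):
        a=np.radians(y); x=np.array([np.cos(a),np.sin(a),0]); z=np.array([0,0,-1.]); T=Ro.from_matrix(np.stack([x,np.cross(z,x),z],1))
        rv=np.degrees((R.inv()*T).as_rotvec())
        if best is None or np.linalg.norm(rv)<np.linalg.norm(best): best=rv; bt=T
    print('offset in current tool axes',R.inv().apply(np.array(pos)-p)*1e3.__float__() if 0 else (R.inv().apply(np.array(pos)-p)*1000).round(1),'in target axes',(bt.inv().apply(np.array(pos)-p)*1000).round(1),'rot',best.round(2))
def rect(P): 
    c,wh,a=cv2.minAreaRect((P[:,:2]*1000).astype(np.float32)); return np.round(c,1),np.round(wh,1),round(a,1)
E
python3 - <<'E'
from h import *
c=cap('top')
P=pts(c,env.trace('top','tray_a_mid')[0]['mask']); P=P[P[:,2]>.07]; print('tray',rect(P),np.percentile(P[:,2],[50,90,99]))
for n in ['slide_lip']:
    P=pts(c,env.trace('top',n)[0]['mask']); P=P[P[:,2]>.12]; print(n,rect(P))
# dark frame: points z .105-.14
P=pts(c); m=(P[:,2]>.107)&(P[:,2]<.17)&(P[:,1]>.1)&(P[:,1]<.32)&(P[:,0]<.66); print('frame',m.sum(),rect(P[m]))
m=(P[:,2]>.08)&(P[:,2]<.17)&(P[:,1]>.05)&(P[:,1]<.4); print('stage',m.sum(),rect(P[m]))
plan([.50,.18,.40],100)
w=cap('wrist');print('wrist t cam in tool', RT(env.state()).inv().apply(-w['R'].T@w['t']-env.state()['position']).round(3),RT(env.state()).inv().apply(w['R'][2]).round(3), w['fovy'])
E
```

```text
tray (array([ 550.7, -187.1]), array([89.8, 60.6]), 8.4) [0.07809221 0.08065363 0.08247392]
slide_lip (array([486.7, 193.7]), array([27.5, 92.3]), 10.3)
frame 2043 (array([550.4, 204. ]), array([222.2, 188.3]), 10.4)
stage 6921 (array([579. , 224.5]), array([285.9, 218.2]), 10.1)
offset in current tool axes [ 314.6 -390.5 -173.4] in target axes [ 476.3 -157.  -173.4] rot [ -0.    0.  -32.9]
wrist t cam in tool [ 0.001 -0.072 -0.158] [-0.001  0.261  0.965] 66.94437822215453
```

Run:
```python
from h import *
plan([.57,.21,.30],100.1)
```

```text
offset in current tool axes [ 259.7 -443.3  -73.4] in target axes [ 459.3 -230.3  -73.4] rot [ -0.     0.   -33.01]
```

Call:
send_rows(targets=[{"offset": [0, 0, -15], "rot": [0, 0, -6.6], "claw": 1}, {"offset": [0, 0, -15], "rot": [0, 0, -6.6], "claw": 1}, {"offset": [0, 0, -15], "rot": [0, 0, -6.6], "claw": 1}, {"offset": [0, 0, -15], "rot": [0, 0, -6.6], "claw": 1}, {"offset": [0, 0, -13], "rot": [0, 0, -6.6], "claw": 1}, {"offset": [33, -16.4, 0], "rot": [0, 0, 0], "claw": 1}, {"offset": [33, -16.4, 0], "rot": [0, 0, 0], "claw": 1}, {"offset": [33, -16.4, 0], "rot": [0, 0, 0], "claw": 1}, {"offset": [33, -16.4, 0], "rot": [0, 0, 0], "claw": 1}, {"offset": [33, -16.4, 0], "rot": [0, 0, 0], "claw": 1}, {"offset": [33, -16.4, 0], "rot": [0, 0, 0], "claw": 1}, {"offset": [33, -16.4, 0], "rot": [0, 0, 0], "claw": 1}])

```text
time: 2.2
position: [0.4169, 0.4129, 0.2998]
tcp_rot: [-0.0, 0.767, -0.642, -0.0]
wrist_force: [0.4, 0.4, -0.2]
finger_gap: 0.0878
```

Call:
send_rows(targets=[{"offset": [33, -16.4, 0], "rot": [0, 0, 0], "claw": 1}, {"offset": [33, -16.4, 0], "rot": [0, 0, 0], "claw": 1}, {"offset": [33, -16.4, 0], "rot": [0, 0, 0], "claw": 1}, {"offset": [33, -16.4, 0], "rot": [0, 0, 0], "claw": 1}, {"offset": [33, -16.4, 0], "rot": [0, 0, 0], "claw": 1}, {"offset": [33, -16.4, 0], "rot": [0, 0, 0], "claw": 1}, {"offset": [30, -16.4, 0], "rot": [0, 0, 0], "claw": 1}, {"offset": [0, 0, 0], "rot": [0, 0, 0], "claw": 1}, {"offset": [0, 0, 0], "rot": [0, 0, 0], "claw": 1}])

```text
time: 2.95
position: [0.5701, 0.2084, 0.2993]
tcp_rot: [0.0, 0.766, -0.643, -0.0]
wrist_force: [-0.4, 0.3, 0.1]
finger_gap: 0.0883
```

Run:
```python
from h import *
s=env.state();print(s['time'],s['position'],RT(s).as_matrix().round(4)[:,0])
c=cap('wrist'); save(c,'w_frame.png',s=1.25); np.savez('wf.npz',**c)
for t in ['slide_lip','stop_lip','clamp_grip']:
    for r in env.trace('wrist',t)[:3]:
        P=pts(c,r['mask']); print(t,round(r['conf'],2),np.round(r['point']),r['mask'].sum(),rect(P),np.percentile(P,[2,50,98],axis=0).round(4).tolist())
```

```text
2.95 [0.57007928 0.20835606 0.29925615] [ 1.720e-01 -9.851e-01  2.000e-04]
slide_lip 0.65 [321. 253.] 581 (array([542.5, 202.5]), array([123.6,  66.2]), 10.0) [[0.484, 0.164, 0.1139], [0.4927, 0.1936, 0.1316], [0.502, 0.2234, 0.1335]]
stop_lip 0.56 [580. 211.] 207 (array([ 588.8, -175.2]), array([19.1, 56.7]), 31.6) [[0.5677, -0.199, 0.0491], [0.5845, -0.156, 0.0557], [0.5949, -0.1533, 0.062]]
clamp_grip 0.89 [316. 252.] 583 (array([542.4, 202.4]), array([123.5,  66.2]), 10.0) [[0.484, 0.1641, 0.1136], [0.4924, 0.1944, 0.1316], [0.5012, 0.2238, 0.1333]]
clamp_grip 0.68 [311. 165.] 25139 (array([588.5, 225.3]), array([259.7, 219.5]), 9.8) [[0.4791, 0.1138, 0.0295], [0.5872, 0.2194, 0.1019], [0.6869, 0.3064, 0.1321]]
```

View pics/w_frame.png

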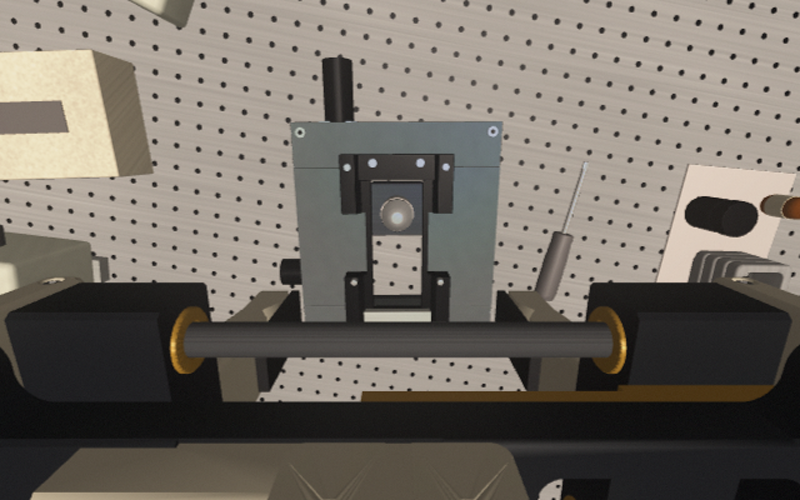

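The view is of the empty frame. The stop bar is at about (400,165), the slide lip at about (397,316) just above the gripper rod, and the grip is hidden behind the rod. Next I'll compute the frame axes.

Run:
```python
from h import *
c=dict(np.load('wf.npz')); c['f']=float(c['f'])
g=c['img'].max(2); v,u=np.mgrid[:400,:640]
P=np.zeros((400,640,3)); d=c['depth']; 
Q=np.stack([(u-c['cx'])*d/c['f'],(v-c['cy'])*d/c['f'],d],-1); P=(Q-c['t'])@c['R']
roi=(v<258)&(u>255)&(u<380)&(d>0)&(v>115)
for lo,hi in [(.108,.114),(.114,.118),(.118,.124),(.124,.129),(.129,.136),(.136,.15)]:
    m=roi&(P[...,2]>lo)&(P[...,2]<hi); print(lo,hi,m.sum(),rect(P[m]) if m.sum()>5 else '')
m=roi&(P[...,2]>.118)&(P[...,2]<.136)&(P[...,0]>.56)
print('stop',rect(P[m]))
# rotate by 10deg and print rasters of height in frame coords
th=np.radians(10.0); ex=np.array([np.cos(th),np.sin(th)]); ey=np.array([-ex[1],ex[0]])
o=np.array([.55,.205]); A=(P[roi][:,:2]-o)@np.stack([ex,ey],1)*1000; Z=P[roi][:,2]*1000; G=g[roi]
from scipy.stats import binned_statistic_2d as b
H=b(A[:,0],A[:,1],Z,'median',bins=[np.arange(-60,80,4),np.arange(-64,65,4)])[0]
for i in range(len(H))[::-1]: print('%4d'%(-60+4*i),' '.join('%3.0f'%h if h==h else ' . ' for h in H[i]))
for hh in (120,): pass
big=cv2.resize(c['img'][120:275,255:390,::-1],None,fx=4.5,fy=3.8,interpolation=cv2.INTER_CUBIC); cv2.imwrite('pics/wfc.png',cv2.convertScaleAbs(big,alpha=1.6,beta=20))
```

```text
0.108 0.114 1358 (array([559.5, 199.2]), array([ 97.1, 150.7]), 89.1)
0.114 0.118 459 (array([559. , 205.3]), array([158.5, 100. ]), 9.9)
0.118 0.124 2204 (array([558.9, 205.8]), array([158.5, 100.2]), 10.2)
0.124 0.129 59 (array([579.2, 210. ]), array([116.9,  84.4]), 10.6)
0.129 0.136 1721 (array([561.8, 205.3]), array([152.5,  80.4]), 10.9)
0.136 0.15 0 
stop (array([611.7, 215.3]), array([ 51.4, 100.1]), 10.0)
  72 101 102 102 119 120 120 120 118 132 131 131 132 131 132 131 131 132 132 132 132 132 132 131 132 118 120 120 119 119 102 102 102
  68 101 102 102 119 120 120 119 118 131 132 132 132 132 132 132 131 132 132 131 131 131 132 131 132 119 120 119 120 119 102 103 102
  64 101 102 102 120 119 119 119 117 112 112 132 132 132 131 131 132 131 133 132 132 132 131 113 115 118 120 120 120 120 102 102 102
  60 102 101 102 120 120 120 120 117 112 112  .   .   .   .   .   .   .   .   .   .   .  110 112 111 118 120 120 120 119 102 102 102
  56 102 101 101 120 120 120 120 117 112 111  13   7  13  12  12  10  12  11  11  10  10  69 112 111 118 119 120 120 119 102 102 101
  52 101 102 102 
[... 3139 characters left out ...]
112 119 120 119 120 120 102 101 102
 -44 102 101 101 120 119 120 119 117 112 105  -1  -1  -1   0   0   0   0  -0  -0  -0   0   0 111 111 118 119 120 120 120 102 102 102
 -48 101 102 102 120 120 120 119 116 111  51  -0  -0  -0  -0  -0   0   0   0  -0   0  -0   0 111 112 119 120 119 120 118 102 102 102
 -52 102 102 101 119 120 120 119 116 111 102  -0  -0  -1  -1  -1  -0   0  -0  -1   0  -0   1 111 112 118 120 120 120  .  102 102 102
 -56 101 102 102 119 120 120 119 117 112 111   1 131  66 130   0 131   0 131 131 131 131 121 112 113 118 120 119 120 119 102 102 102
 -60 102 102 101 120 120 119 120 116 118 112 105 109 106 109 106 109 106 104 109 110 110 113 117 114 118 120 120 120 119 102 101 102
```

View pics/wfc.png

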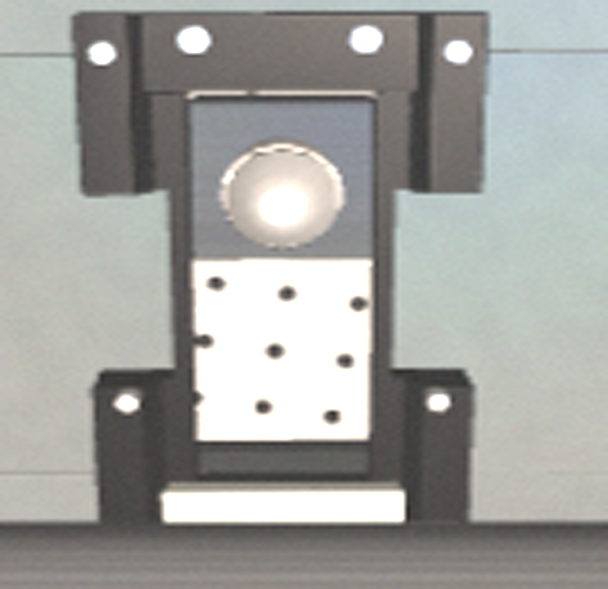

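Frame: seat ≈ (0.576, 0.209), yaw 10.0°. The slide lip is at about −79 mm, so the slide is ~7 mm along. Now over to the stack.

Run:
```python
from h import *
plan([.531,-.19,.26],98.4)
```

```text
offset in current tool axes [387.9 107.9  39.6] in target axes [391.   95.9  39.7] rot [-0.01  0.01  1.75]
```

Call:
send_rows(targets=[{"offset": [0, 0, 0], "rot": [0, 0, 1.75], "claw": 1}, {"offset": [35.5, 8.7, 0], "rot": [0, 0, 0], "claw": 1}, {"offset": [35.5, 8.7, 0], "rot": [0, 0, 0], "claw": 1}, {"offset": [35.5, 8.7, 0], "rot": [0, 0, 0], "claw": 1}, {"offset": [35.5, 8.7, 0], "rot": [0, 0, 0], "claw": 1}, {"offset": [35.5, 8.7, 0], "rot": [0, 0, 0], "claw": 1}, {"offset": [35.5, 8.7, 8], "rot": [0, 0, 0], "claw": 1}, {"offset": [35.5, 8.7, 8], "rot": [0, 0, 0], "claw": 1}, {"offset": [35.5, 8.7, 8], "rot": [0, 0, 0], "claw": 1}, {"offset": [35.5, 8.7, 8], "rot": [0, 0, 0], "claw": 1}, {"offset": [35.5, 8.7, 8], "rot": [0, 0, 0], "claw": 1}, {"offset": [36, 8.9, 0], "rot": [0, 0, 0], "claw": 1}])

```text
time: 4.15
position: [0.5301, -0.1909, 0.2583]
tcp_rot: [0.0, 0.757, -0.653, -0.001]
wrist_force: [0.7, 0.9, 0.3]
finger_gap: 0.0876
```

Call:
send_rows(targets=[{"offset": [0, 0, 0], "rot": [0, 0, 0], "claw": 1}, {"offset": [0, 0, 0], "rot": [0, 0, 0], "claw": 1}])

```text
time: 4.32
position: [0.5308, -0.1915, 0.2594]
tcp_rot: [0.0, 0.756, -0.654, -0.0]
wrist_force: [-0.1, 0.7, 0.1]
finger_gap: 0.0875
```

Run:
```python
from h import *
s=env.state();print(s['time'],s['position'],RT(s).as_matrix().round(4)[:,0])
c=cap('wrist'); save(c,'w_tray.png',(170,60,490,300),2.5); np.savez('wt.npz',**c)
for r in env.trace('wrist','tray_a_mid')[:3]:
    P=pts(c,r['mask']); zt=np.percentile(P[:,2],95); T=P[(P[:,2]>zt-.004)&(P[:,2]<zt+.005)]; print(round(r['conf'],2),np.round(r['point']),r['mask'].sum(),zt,len(T),rect(T), np.percentile(T[:,2],[5,50,95]))
plan([.551,-.187,.067],98.4)
```

```text
4.3167 [ 0.53076984 -0.19150695  0.25944614] [ 0.1434 -0.9897 -0.    ]
0.85 [319. 166.] 4041 0.07843803022197297 1740 (array([ 548.2, -189.1]), array([88.7, 59.2]), 9.3) [0.07592698 0.07746256 0.07878176]
0.66 [452. 200.] 3096 0.030174966818603835 1321 (array([ 524.4, -372.1]), array([89.7, 60.2]), 24.2) [0.02710702 0.02909913 0.03056698]
offset in current tool axes [ 1.000e-01 -1.990e+01  1.927e+02] in target axes [ 1.000e-01 -1.990e+01  1.927e+02] rot [-0.02  0.   -0.02]
```

View pics/w_tray.png

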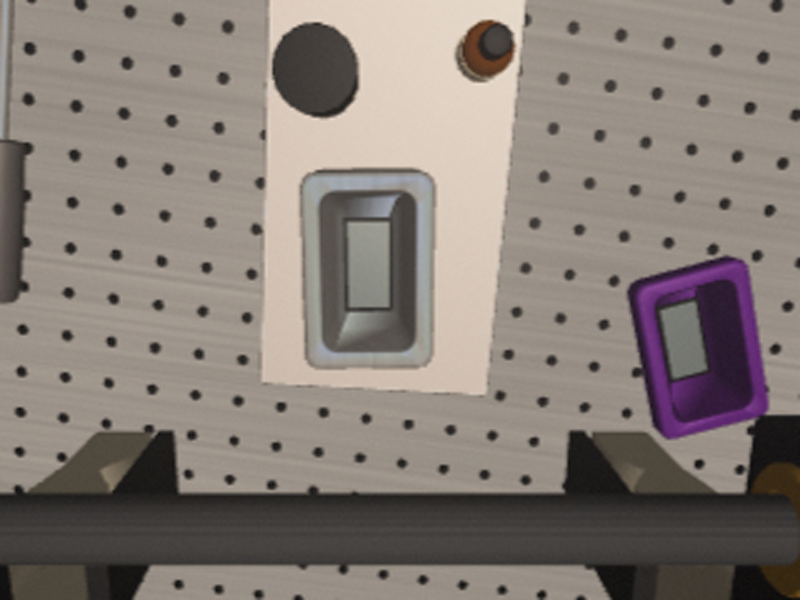

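The steel stack is the target (crop (368,268)). The purple tray (700,350) stays alone. Descending.

Call:
send_rows(newtons=15, targets=[{"offset": [0, -18.5, 20], "rot": [0, 0, -0.75], "claw": 1}, {"offset": [0, 0, 30], "rot": [0, 0, 0], "claw": 1}, {"offset": [0, 0, 35], "rot": [0, 0, 0], "claw": 1}, {"offset": [0, 0, 35], "rot": [0, 0, 0], "claw": 1}, {"offset": [0, 0, 30], "rot": [0, 0, 0], "claw": 1}, {"offset": [0, 0, 20], "rot": [0, 0, 0], "claw": 1}, {"offset": [0, 0, 14], "rot": [0, 0, 0], "claw": 1}, {"offset": [0, 0, 7], "rot": [0, 0, 0], "claw": 1}, {"offset": [0, 0, 0], "rot": [0, 0, 0], "claw": 0.82}, {"offset": [0, 0, 0], "rot": [0, 0, 0], "claw": 0.76}])

```text
time: 5.25
position: [0.5501, -0.1871, 0.0692]
tcp_rot: [-0.0, 0.762, -0.648, 0.0]
wrist_force: [0.4, -0.3, 0.2]
finger_gap: 0.0793
```

Run:
```python
from h import *
s=env.state();print(s['time'],s['position'],RT(s).as_matrix().round(4)[:,0],s['wrist_force'],s['finger_gap'])
a=cap('side'); b=cap('top'); 
A=cv2.resize(a['img'][170:310,290:440,::-1],(560,520),interpolation=cv2.INTER_CUBIC)
cv2.imwrite('pics/grasp.png',A)
```

```text
5.25 [ 0.55011281 -0.18708301  0.06917666] [ 1.599e-01 -9.871e-01  3.000e-04] [ 0.44003284 -0.30313239  0.20793184] 0.07929851504206234
```

View pics/grasp.png

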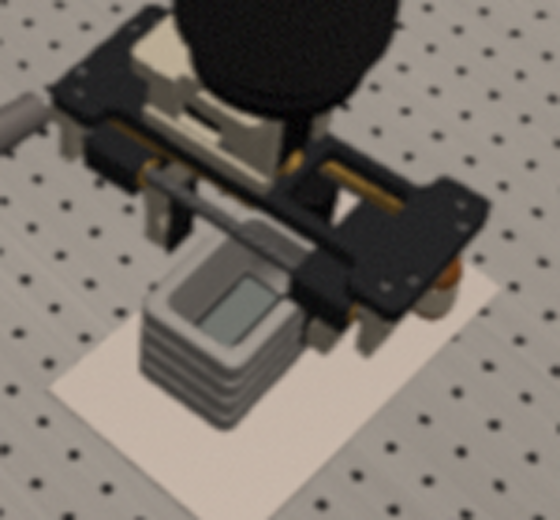

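The stack sits between the two fingers with its tip region beside the top tray, and the grip is roughly mid-length. Closing gently.

Call:
send_rows(newtons=15, targets=[{"offset": [0, 0, 0], "rot": [0, 0, 0], "claw": 0.74}, {"offset": [0, 0, 0], "rot": [0, 0, 0], "claw": 0.72}, {"offset": [0, 0, 0], "rot": [0, 0, 0], "claw": 0.7}, {"offset": [0, 0, 0], "rot": [0, 0, 0], "claw": 0.69}, {"offset": [0, 0, 0], "rot": [0, 0, 0], "claw": 0.68}, {"offset": [0, 0, 0], "rot": [0, 0, 0], "claw": 0.65}, {"offset": [0, 0, 0], "rot": [0, 0, 0], "claw": 0.55}, {"offset": [0, 0, 0], "rot": [0, 0, 0], "claw": 0.5}, {"offset": [0, 0, 0], "rot": [0, 0, 0], "claw": 0.5}])

```text
time: 6.1
position: [0.5495, -0.188, 0.0688]
tcp_rot: [-0.0, 0.761, -0.649, 0.0]
wrist_force: [-1.1, 1.6, 4.8]
finger_gap: 0.0597
```

Call:
send_rows(targets=[{"offset": [0, 0, -3], "rot": [0, 0, 0], "claw": 0.5}, {"offset": [0, 0, -3], "rot": [0, 0, 0], "claw": 0.5}, {"offset": [0, 0, -4], "rot": [0, 0, 0], "claw": 0.5}, {"offset": [0, 0, -6], "rot": [0, 0, 0], "claw": 0.5}, {"offset": [0, 0, -8], "rot": [0, 0, 0], "claw": 0.5}, {"offset": [0, 0, -12], "rot": [0, 0, 0], "claw": 0.5}, {"offset": [0, 0, -16], "rot": [0, 0, 0], "claw": 0.5}, {"offset": [0, 0, -20], "rot": [0, 0, 0], "claw": 0.5}, {"offset": [0, 0, -25], "rot": [0, 0, 0], "claw": 0.5}, {"offset": [0, 0, -20], "rot": [0, 0, 0], "claw": 0.5}, {"offset": [0, 0, 0], "rot": [0, 0, 0], "claw": 0.5}])

```text
time: 7.02
position: [0.5518, -0.1886, 0.1911]
tcp_rot: [-0.002, 0.761, -0.649, 0.003]
wrist_force: [0.8, -0.7, 0.7]
finger_gap: 0.0595
```

Run:
```python
from h import *
s=env.state();print(s['time'],s['position'],s['wrist_force'],s['finger_gap'])
a=cap('side'); b=cap('top')
cv2.imwrite('pics/lift.png',cv2.resize(a['img'][140:310,290:450,::-1],None,fx=3.5,fy=3.5,interpolation=cv2.INTER_CUBIC))
for n,c in(('side',a),('top',b)):
  P=pts(c); m=(abs(P[:,0]-.549)<.06)&(abs(P[:,1]+.188)<.05); Q=P[m]
  for lo,hi in((.045,.068),(.068,.09),(.125,.16)):
    k=(Q[:,2]>lo)&(Q[:,2]<hi); print(n,lo,k.sum(),rect(Q[k]) if k.sum()>9 else '',np.median(Q[k][:,2]) if k.sum() else '')
```

```text
7.0167 [ 0.55183438 -0.18858879  0.19109137] [ 0.79881343 -0.71356511  0.687848  ] 0.05954559445375575
side 0.045 1004 (array([ 545.1, -188.6]), array([91.8, 61.1]), 9.6) 0.060476099245984294
side 0.068 0  
side 0.125 0  
top 0.045 106 (array([ 510.2, -190.5]), array([60.4, 19.3]), 83.5) 0.06251232461438583
top 0.068 0  
top 0.125 0
```

View pics/lift.png

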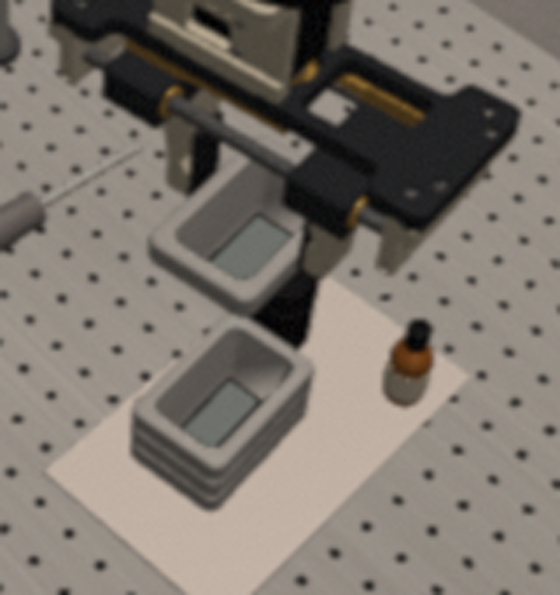

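Exactly one tray was lifted, at crop (240,240). Three remain at (220,410), and the canister and bottle haven't moved. Carrying it over the frame.

Run:
```python
from h import *
plan([.5573,.2056,.205],100)
```

```text
offset in current tool axes [-387.4  -69.6  -18. ] in target axes [-386.3  -75.7  -18. ] rot [-0.15 -0.02 -0.91]
```

Call:
send_rows(targets=[{"offset": [0, 0, -12], "rot": [0, 0, -0.9], "claw": 0.5}, {"offset": [-12, -2.3, -5], "rot": [0, 0, 0], "claw": 0.5}, {"offset": [-24, -4.7, 0], "rot": [0, 0, 0], "claw": 0.5}, {"offset": [-34, -6.7, 0], "rot": [0, 0, 0], "claw": 0.5}, {"offset": [-38, -7.4, 0], "rot": [0, 0, 0], "claw": 0.5}, {"offset": [-38, -7.4, 0], "rot": [0, 0, 0], "claw": 0.5}, {"offset": [-38, -7.4, 0], "rot": [0, 0, 0], "claw": 0.5}, {"offset": [-38, -7.4, 0], "rot": [0, 0, 0], "claw": 0.5}, {"offset": [-38, -7.4, 0], "rot": [0, 0, 0], "claw": 0.5}, {"offset": [-38, -7.4, 0], "rot": [0, 0, 0], "claw": 0.5}, {"offset": [-34, -6.7, 0], "rot": [0, 0, 0], "claw": 0.5}, {"offset": [-24, -4.7, 0], "rot": [0, 0, 0], "claw": 0.5}])

```text
time: 8.12
position: [0.5551, 0.1778, 0.2017]
tcp_rot: [0.0, 0.766, -0.642, -0.0]
wrist_force: [0.2, 0.2, -0.7]
finger_gap: 0.0595
```

Call:
send_rows(targets=[{"offset": [-20, -4, 0], "rot": [0, 0, 0], "claw": 0.5}, {"offset": [-10, -2.2, 0], "rot": [0, 0, 0], "claw": 0.5}, {"offset": [0, 0, 0], "rot": [0, 0, 0], "claw": 0.5}, {"offset": [0, 0, 0], "rot": [0, 0, 0], "claw": 0.5}, {"offset": [0, 0, 0], "rot": [0, 0, 0], "claw": 0.5}])

```text
time: 8.53
position: [0.5565, 0.2046, 0.2021]
tcp_rot: [0.001, 0.766, -0.643, -0.0]
wrist_force: [-0.5, -0.1, -1.6]
finger_gap: 0.0597
```

Run:
```python
from h import *
s=env.state();print(s['time'],s['position'],s['tcp_rot'],s['finger_gap'])
p=s['position']
for n in('top','side'):
  c=cap(n); save(c,n+'_over.png'); 
  for r in env.trace(n,'tray_a_mid')[:3]:
    P=pts(c,r['mask']); m=(P[:,2]>p[2])&(P[:,2]<p[2]+.02); print(n,round(r['conf'],2),np.round(r['point']),len(P),m.sum(),rect(P[m]) if m.sum()>9 else '',np.percentile(P[m][:,2],[5,50,95]) if m.sum() else '')
    if m.sum()>20:
        Q=P[m]; A=np.c_[Q[:,:2]-p[:2],np.ones(len(Q))]; k=np.linalg.lstsq(A,Q[:,2],rcond=None)[0]; print('slope deg',np.degrees(k[:2]),'z at tcp',k[2])
th=np.radians(10);ex=np.array([np.cos(th),np.sin(th)]);ey=np.array([-ex[1],ex[0]])
d=p[:2]-[.576,.2089]; print('tcp in seat mm',d@ex*1000,d@ey*1000)
plan([.5573,.2056,.118],100)
```

```text
8.5333 [0.55653108 0.2045797  0.202123  ] [ 5.14379170e-04  7.65885469e-01 -6.42976800e-01 -1.36669703e-04] 0.0596973346110908
top 0.81 [440. 222.] 805 0  
top 0.78 [195. 221.] 437 202 (array([553.5, 203.8]), array([82.5, 59.2]), 10.7) [0.20452118 0.21096419 0.21417594]
slope deg [-1.22482985 -1.07033694] z at tcp 0.20986149171783772
side 0.59 [228.  94.] 701 374 (array([549.7, 202. ]), array([86.8, 61.8]), 10.8) [0.20282376 0.20902481 0.21214703]
slope deg [-0.85663692  0.36171521] z at tcp 0.20793826380148778
side 0.59 [417. 343.] 1885 0  
side 0.43 [208. 134.] 496 0  
tcp in seat mm -19.923351112685168 -0.873921140972931
offset in current tool axes [-1.1 -0.5 84.7] in target axes [-1.1 -0.5 84.7] rot [-0.01  0.   -0.07]
```

Call:
send_rows(targets=[{"offset": [-1.1, 0, 8], "rot": [0, 0, 0], "claw": 0.5}, {"offset": [0, 0, 14], "rot": [0, 0, 0], "claw": 0.5}, {"offset": [0, 0, 16], "rot": [0, 0, 0], "claw": 0.5}, {"offset": [0, 0, 14], "rot": [0, 0, 0], "claw": 0.5}, {"offset": [0, 0, 9], "rot": [0, 0, 0], "claw": 0.5}, {"offset": [0, 0, 6], "rot": [0, 0, 0], "claw": 0.5}, {"offset": [0, 0, 5], "rot": [0, 0, 0], "claw": 0.5}, {"offset": [0, 0, 4], "rot": [0, 0, 0], "claw": 0.5}, {"offset": [0, 0, 3], "rot": [0, 0, 0], "claw": 0.5}, {"offset": [0, 0, 0], "rot": [0, 0, 0], "claw": 0.5}])

```text
time: 9.57
position: [0.5567, 0.2063, 0.1233]
tcp_rot: [0.0, 0.766, -0.643, -0.0]
wrist_force: [0.4, -0.7, -1.0]
finger_gap: 0.0595
```

Call:
send_rows(targets=[{"offset": [0, 0, 2], "rot": [0, 0, 0], "claw": 0.5}, {"offset": [0, 0, 1.5], "rot": [0, 0, 0], "claw": 0.5}, {"offset": [0, 0, 0], "rot": [0, 0, 0], "claw": 0.5}])

```text
time: 9.82
position: [0.5567, 0.2064, 0.1201]
tcp_rot: [-0.0, 0.766, -0.643, 0.0]
wrist_force: [0.1, -0.4, -0.1]
finger_gap: 0.0599
```

Call:
send_rows(targets=[{"offset": [0, 0, 1], "rot": [0, 0, 0], "claw": 0.5}, {"offset": [0, 0, 0.5], "rot": [0, 0, 0], "claw": 0.5}, {"offset": [0, 0, 0], "rot": [0, 0, 0], "claw": 0.5}])

```text
time: 10.07
position: [0.5567, 0.2063, 0.1185]
tcp_rot: [0.0, 0.766, -0.643, -0.0]
wrist_force: [-0.0, -0.3, -1.1]
finger_gap: 0.0597
```

Call:
send_rows(targets=[{"offset": [0, 0, 1], "rot": [0, 0, 0], "claw": 0.5}, {"offset": [0, 0, 0], "rot": [0, 0, 0], "claw": 0.5}])

```text
time: 10.23
position: [0.5569, 0.2064, 0.1178]
tcp_rot: [-0.0, 0.766, -0.643, 0.0]
wrist_force: [-0.6, -0.2, 1.3]
finger_gap: 0.0599
```

Run:
```python
from h import *
s=env.state();print(s['time'],s['position'],s['wrist_force'],s['finger_gap'])
p=s['position']
for n in('top','side'):
  c=cap(n)
  if n=='side': cv2.imwrite('pics/lay.png',cv2.resize(c['img'][80:190,150:310,::-1],None,fx=5,fy=5,interpolation=cv2.INTER_CUBIC))
  for r in env.trace(n,'tray_a_mid')[:3]:
    P=pts(c,r['mask']); m=(P[:,2]>p[2])&(P[:,2]<p[2]+.02)&(P[:,1]>0)
    if m.sum()>20: print(n,rect(P[m]),np.percentile(P[m][:,2],[5,50,90]))
```

```text
10.2333 [0.55689577 0.2064339  0.11784843] [-0.57822565 -0.15847175  1.31866012] 0.05986140232223609
top (array([544.7, 210.7]), array([80.7, 59.2]), 27.7) [0.1196518  0.12656432 0.12919835]
side (array([540.1, 199.3]), array([99.3, 68.5]), 16.9) [0.11863234 0.12452976 0.12733531]
```

View pics/lay.png

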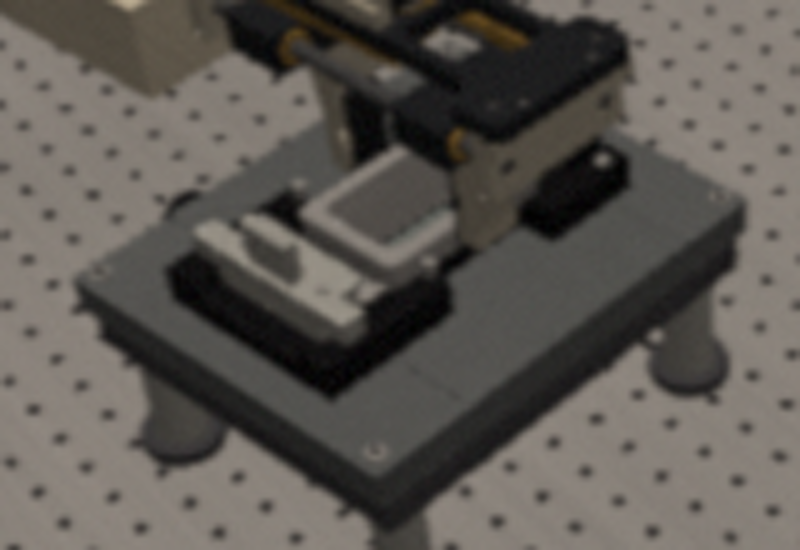

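The tray lies between the guides, between slide and stop, looking flat, and contact is just starting. One small press to confirm, then release.

Call:
send_rows(targets=[{"offset": [0, 0, 0.7], "rot": [0, 0, 0], "claw": 0.5}, {"offset": [0, 0, 0], "rot": [0, 0, 0], "claw": 0.5}])

```text
time: 10.6
position: [0.5569, 0.2064, 0.1178]
tcp_rot: [-0.0, 0.766, -0.643, 0.0]
wrist_force: [-2.5, -0.5, 7.9]
finger_gap: 0.0593
```

Call:
send_rows(targets=[{"offset": [0, 0, -0.6], "rot": [0, 0, 0], "claw": 0.5}, {"offset": [0, 0, 0], "rot": [0, 0, 0], "claw": 0.69}, {"offset": [0, 0, 0], "rot": [0, 0, 0], "claw": 0.72}, {"offset": [0, 0, 0], "rot": [0, 0, 0], "claw": 0.78}, {"offset": [0, 0, 0], "rot": [0, 0, 0], "claw": 0.82}, {"offset": [0, 0, 0], "rot": [0, 0, 0], "claw": 0.82}, {"offset": [0, 0, -8], "rot": [0, 0, 0], "claw": 0.82}, {"offset": [0, 0, -15], "rot": [0, 0, 0], "claw": 0.82}, {"offset": [0, 0, -25], "rot": [0, 0, 0], "claw": 0.7}, {"offset": [0, 0, -30], "rot": [0, 0, 0], "claw": 0.4}, {"offset": [0, 0, -30], "rot": [0, 0, 0], "claw": 0.1}, {"offset": [0, 0, 0], "rot": [0, 0, 0], "claw": 0}])

```text
time: 11.6
position: [0.5597, 0.2076, 0.2329]
tcp_rot: [-0.005, 0.766, -0.642, 0.002]
wrist_force: [1.4, 1.3, 1.2]
finger_gap: 0.0506
```

Run:
```python
from h import *
s=env.state();print(s['time'],s['position'],s['finger_gap'])
c=cap('side'); cv2.imwrite('pics/rel.png',cv2.resize(c['img'][80:190,150:310,::-1],None,fx=5,fy=5,interpolation=cv2.INTER_CUBIC))
th=np.radians(10);ex=np.array([np.cos(th),np.sin(th)]);ey=np.array([-ex[1],ex[0]])
for n in('wrist','top','side'):
  c=cap(n)
  for r in env.trace(n,'tray_a_mid')[:3]:
    P=pts(c,r['mask']); m=(P[:,2]>.122)&(P[:,2]<.134)&(P[:,1]>0.1)
    if m.sum()>20:
      q,wh,a=rect(P[m]); d=(q/1000-[.576,.2089]); print(n,q,wh,a,'in seat',(d@ex*1000).round(1),(d@ey*1000).round(1),np.percentile(P[m][:,2],[5,50,90]).round(4))
  for r in env.trace(n,'clamp_grip')[:1]:
    P=pts(c,r['mask']); P=P[(P[:,2]>.112)&(P[:,2]<.165)]; d=(P[:,:2]-[.576,.2089])*1000; u=d@ex;v=d@ey
    t=P[:,2]>.14; print('  tab n',t.sum(),'x',np.percentile(u[t],[5,50,95]).round(1),'y',np.percentile(v[t],[5,50,95]).round(1),'zmax',P[:,2].max(),'all x',np.percentile(u,[2,98]).round(1)) if t.sum() else print('no tab')
```

```text
11.6 [0.55970164 0.20755343 0.23285585] 0.050609832151476436
wrist [555.7 204.6] [89.8 60.1] 9.6 in seat -20.7 -0.7 [0.1237 0.1264 0.1274]
  tab n 455 x [-102.8  -97.3  -96.1] y [-12.1   0.3  11.8] zmax 0.15538180472595156 all x [-105.9  -95.9]
top [532.9 201.5] [38.8 60.8] 12.8 in seat -43.7 0.2 [0.1239 0.1273 0.1299]
  tab n 52 x [-102.4  -98.8  -94.5] y [-12.7  -1.1  12.5] zmax 0.15867512083556187 all x [-104.   -77.8]
side [551.9 201.6] [90.  67.4] 12.5 in seat -25.0 -3.0 [0.1227 0.1256 0.1277]
  tab n 81 x [-108.1 -106.2 -100.9] y [-12.7  -3.   10.7] zmax 0.15459687116126344 all x [-110.   -84.9]
```

View pics/rel.png

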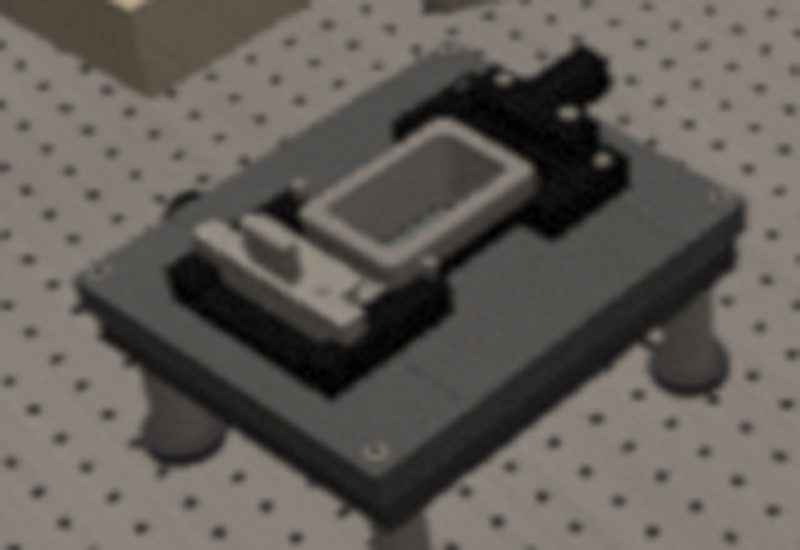

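The tray is released, flat and square at seat x ≈ −20, with its top at 0.1264. The tab's back face is at about −104. Next, closed fingers behind the tab.

Run:
```python
from h import *
s=env.state();print(s['time'],s['position'],s['tcp_rot'])
plan([.4582,.1881,.185],100)
```

```text
12.1 [0.55654105 0.20618925 0.22471544] [ 6.83259709e-04  7.66002944e-01 -6.42836686e-01 -1.33214351e-04]
offset in current tool axes [ 0.7 99.9 39.8] in target axes [  0.7 100.   39.7] rot [ 0.07 -0.04 -0.01]
```

Call:
send_rows(targets=[{"offset": [0, 12, 0], "rot": [0, 0, 0], "claw": 0}, {"offset": [0.7, 22, 0], "rot": [0, 0, 0], "claw": 0}, {"offset": [0, 28, 0], "rot": [0, 0, 0], "claw": 0}, {"offset": [0, 24, 10], "rot": [0, 0, 0], "claw": 0}, {"offset": [0, 14, 20], "rot": [0, 0, 0], "claw": 0}, {"offset": [0, 0, 10], "rot": [0, 0, 0], "claw": 0}, {"offset": [0, 0, 0], "rot": [0, 0, 0], "claw": 0}, {"offset": [0, 0, 0], "rot": [0, 0, 0], "claw": 0}])

```text
time: 12.77
position: [0.4588, 0.1884, 0.1855]
tcp_rot: [0.0, 0.766, -0.643, 0.0]
wrist_force: [1.3, 1.3, 1.1]
finger_gap: 0.0005
```

```bash
cat >> h.py <<'E'
th=np.radians(10);ex=np.array([np.cos(th),np.sin(th)]);ey=np.array([-ex[1],ex[0]])
def seat(p): d=np.asarray(p)[...,:2]-[.576,.2089]; return (d@ex*1000).round(1),(d@ey*1000).round(1)
E
python3 - <<'E'
from h import *
s=env.state();print(s['time'],s['position'],seat(s['position']),s['finger_gap'])
c=cap('side'); cv2.imwrite('pics/behind.png',cv2.resize(c['img'][60:190,140:300,::-1],None,fx=4.5,fy=4.5,interpolation=cv2.INTER_CUBIC))
E
```

```text
12.7667 [0.45882204 0.1884169  0.18547431] (np.float64(-119.0), np.float64(0.2)) 0.00046050341136015993
```

View pics/behind.png

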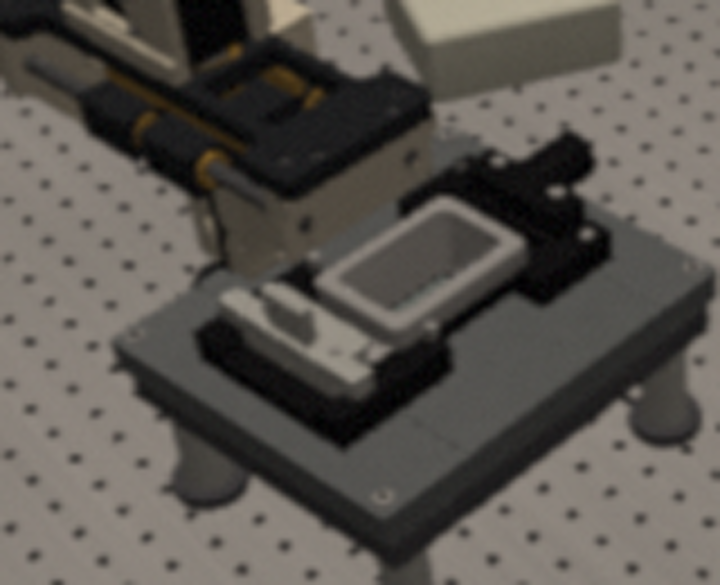

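Fingers are shut and hang behind the tab (tab at (290,310)), still above it. Descending behind it.

Call:
send_rows(targets=[{"offset": [0, 0, 12], "rot": [0, 0, 0], "claw": 0}, {"offset": [0, 0, 14], "rot": [0, 0, 0], "claw": 0}, {"offset": [0, 0, 12], "rot": [0, 0, 0], "claw": 0}, {"offset": [0, 0, 8], "rot": [0, 0, 0], "claw": 0}, {"offset": [0, 0, 0], "rot": [0, 0, 0], "claw": 0}, {"offset": [0, 0, 0], "rot": [0, 0, 0], "claw": 0}])

```text
time: 13.32
position: [0.459, 0.1884, 0.1397]
tcp_rot: [0.0, 0.766, -0.643, 0.0]
wrist_force: [0.7, -0.8, -0.2]
finger_gap: 0.0003
```

Call:
send_rows(targets=[{"offset": [0, -2, 0], "rot": [0, 0, 0], "claw": 0}, {"offset": [0, -2, 0], "rot": [0, 0, 0], "claw": 0}, {"offset": [0, -2, 0], "rot": [0, 0, 0], "claw": 0}, {"offset": [0, -2, 0], "rot": [0, 0, 0], "claw": 0}, {"offset": [0, -2, 0], "rot": [0, 0, 0], "claw": 0}, {"offset": [0, -2, 0], "rot": [0, 0, 0], "claw": 0}])

```text
time: 13.82
position: [0.4704, 0.1904, 0.1397]
tcp_rot: [-0.0, 0.766, -0.643, -0.0]
wrist_force: [-2.5, -0.2, 2.5]
finger_gap: 0.0006
```

Call:
send_rows(targets=[{"offset": [0, -2, 0], "rot": [0, 0, 0], "claw": 0}, {"offset": [0, -2, 0], "rot": [0, 0, 0], "claw": 0}, {"offset": [0, -2, 0], "rot": [0, 0, 0], "claw": 0}, {"offset": [0, -2, 0], "rot": [0, 0, 0], "claw": 0}, {"offset": [0, -2, 0], "rot": [0, 0, 0], "claw": 0}, {"offset": [0, -2, 0], "rot": [0, 0, 0], "claw": 0}, {"offset": [0, -2, 0], "rot": [0, 0, 0], "claw": 0}, {"offset": [0, -2, 0], "rot": [0, 0, 0], "claw": 0}, {"offset": [0, -2, 0], "rot": [0, 0, 0], "claw": 0}, {"offset": [0, -2, 0], "rot": [0, 0, 0], "claw": 0}, {"offset": [0, -2, 0], "rot": [0, 0, 0], "claw": 0}, {"offset": [0, -2, 0], "rot": [0, 0, 0], "claw": 0}])

```text
time: 14.82
position: [0.4941, 0.1946, 0.1395]
tcp_rot: [-0.0, 0.766, -0.643, -0.0]
wrist_force: [-4.2, -0.4, 3.3]
finger_gap: 0.0007
```

Call:
send_rows(targets=[{"offset": [0, -1.5, 0], "rot": [0, 0, 0], "claw": 0}, {"offset": [0, -1.5, 0], "rot": [0, 0, 0], "claw": 0}, {"offset": [0, -1, 0], "rot": [0, 0, 0], "claw": 0}, {"offset": [0, 0, 0], "rot": [0, 0, 0], "claw": 0}])

```text
time: 15.15
position: [0.4981, 0.1953, 0.1395]
tcp_rot: [-0.0, 0.766, -0.643, 0.0]
wrist_force: [-1.3, 1.0, 2.1]
finger_gap: 0.0007
```

Run:
```python
from h import *
s=env.state();print(s['time'],s['position'],seat(s['position']),s['wrist_force'])
```

```text
15.15 [0.49810159 0.19534141 0.13945055] (np.float64(-79.1), np.float64(0.2)) [-1.32996466  0.98379821  2.08934042]
```

Call:
send_rows(targets=[{"offset": [0, -1, 0], "rot": [0, 0, 0], "claw": 0}, {"offset": [0, -1, 0], "rot": [0, 0, 0], "claw": 0}, {"offset": [0, -1, 0], "rot": [0, 0, 0], "claw": 0}, {"offset": [0, -0.5, 0], "rot": [0, 0, 0], "claw": 0}])

```text
time: 15.48
position: [0.4993, 0.1953, 0.1392]
tcp_rot: [0.002, 0.766, -0.643, -0.001]
wrist_force: [-14.7, 2.3, 10.6]
finger_gap: 0.0005
```

Call:
send_rows(targets=[{"offset": [0, -0.5, 0], "rot": [0, 0, 0], "claw": 0}, {"offset": [0, -0.5, 0], "rot": [0, 0, 0], "claw": 0}, {"offset": [0, -0.5, 0], "rot": [0, 0, 0], "claw": 0}])

```text
time: 15.73
position: [0.4995, 0.1953, 0.1392]
tcp_rot: [0.002, 0.766, -0.643, -0.002]
wrist_force: [-21.5, 2.7, 15.4]
finger_gap: 0.0006
```

It has stopped against something firm (~21 N). I'll back off, lift, and look.

Call:
send_rows(targets=[{"offset": [0, 3, 0], "rot": [0, 0, 0], "claw": 0}, {"offset": [0, 5, 0], "rot": [0, 0, 0], "claw": 0}, {"offset": [0, 8, 0], "rot": [0, 0, 0], "claw": 0}, {"offset": [0, 8, 0], "rot": [0, 0, 0], "claw": 0}, {"offset": [0, 4, -15], "rot": [0, 0, 0], "claw": 0}, {"offset": [0, 0, -25], "rot": [0, 0, 0], "claw": 0}, {"offset": [0, -10, -25], "rot": [0, 0, 0], "claw": 0}, {"offset": [0, -20, -15], "rot": [0, 0, 0], "claw": 0}, {"offset": [0, -20, 0], "rot": [0, 0, 0], "claw": 0}, {"offset": [0, -10, 0], "rot": [0, 0, 0], "claw": 0}, {"offset": [0, 0, 0], "rot": [0, 0, 0], "claw": 0}, {"offset": [0, 0, 0], "rot": [0, 0, 0], "claw": 0}])

```text
time: 16.73
position: [0.5335, 0.2012, 0.2184]
tcp_rot: [0.001, 0.766, -0.643, -0.0]
wrist_force: [-0.4, 0.3, -0.4]
finger_gap: 0.0006
```

Run:
```python
from h import *
s=env.state();print(s['time'],s['position'],seat(s['position']))
ims=[]
for n,cr in(('wrist',(240,110,400,330)),('side',(150,80,310,190)),('top',None)):
  c=cap(n)
  if cr: ims.append(cv2.resize(c['img'][cr[1]:cr[3],cr[0]:cr[2],::-1],None,fx=2.5,fy=2.5,interpolation=cv2.INTER_CUBIC))
  P=pts(c); 
  u,v=seat(P)
  tab=(abs(v)<16)&(u>-115)&(u<-50)&(P[:,2]>.147)&(P[:,2]<.16); print(n,'tab',tab.sum(),np.percentile(u[tab],[3,50,97]) if tab.sum() else '')
  lip=(abs(v)<40)&(u>-75)&(u<-20)&(P[:,2]>.1295)&(P[:,2]<.136); print('  lip x',lip.sum(),np.percentile(u[lip],[3,97]) if lip.sum() else '')
  st=(abs(v)<20)&(u>30)&(u<56)&(P[:,2]>.1295)&(P[:,2]<.136); print('  stop lip edge',np.percentile(u[st],[2]) if st.sum() else '')
  fl=(abs(v)<12)&(u>-50)&(u<50)&(P[:,2]>.122)&(P[:,2]<.1293); 
  if fl.sum(): print('  flange x',np.percentile(u[fl],[1,99]),'z by end',np.median(P[fl&(u<0)][:,2]),np.median(P[fl&(u>0)][:,2]))
h=max(i.shape[0] for i in ims); ims=[cv2.copyMakeBorder(i,0,h-i.shape[0],0,0,0) for i in ims]
cv2.imwrite('pics/home.png',np.hstack(ims))
```

```text
16.7333 [0.53353245 0.20120106 0.21835351] (np.float64(-43.2), np.float64(-0.2))
wrist tab 74 [-63.681 -57.65  -56.9  ]
  lip x 1688 [-58.5 -40.9]
  stop lip edge [41.1]
  flange x [-41.1    40.655] z by end 0.12628968989653774 0.12636327907621714
side tab 51 [-69.65 -66.5  -61.75]
  lip x 184 [-70.6 -44.7]
  stop lip edge [37.548]
  flange x [31.485 46.602] z by end nan 0.12560559704778868
top tab 23 [-63.3   -61.1   -56.066]
  lip x 115 [-65.    -40.394]
  stop lip edge [38.682]
  flange x [37.622 46.44 ] z by end nan 0.12670192030664365
  return _methods._mean(a, axis=axis, dtype=dtype,
  ret = ret.dtype.type(ret / rcount)
```

View pics/home.png

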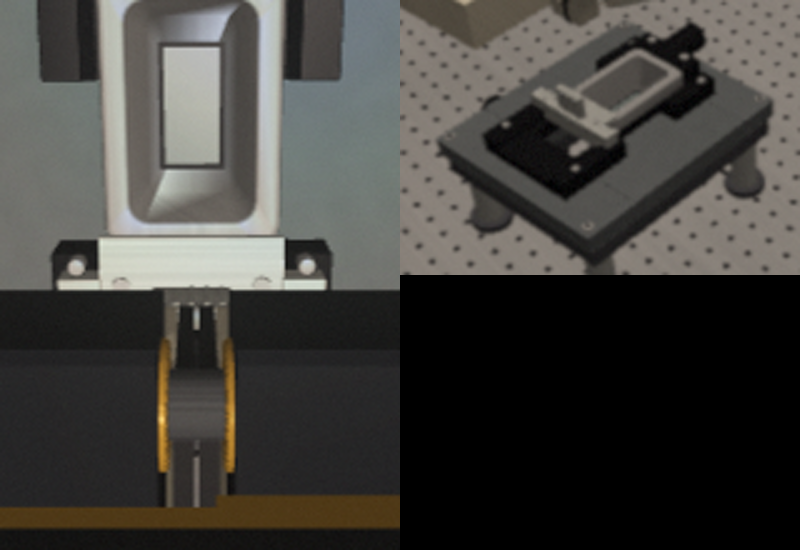

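The slide is home. The lip-to-lip gap measures ~82 mm against 81.5 expected, the tray flange is under both lips, and the top face is level (126.3 / 126.4 mm). The robot is clear. Handing in.

Run:
```python
from h import *
c=cap('top')
for t in ['oil_bottle_mid','objective_can_mid','driver']:
    r=env.trace('top',t)[0]; print(t,np.round(r['point']))
print(env.job_done())
```

```text
Traceback (most recent call last):
IndexError: list index out of range
```

Run:
```python
from h import *
c=cap('side')
for t in ['oil_bottle_mid','objective_can_mid','driver','tray_a_mid']:
    print(t,[np.round(r['point']) for r in env.trace('side',t)[:3]])
print(env.job_done())
```

```text
oil_bottle_mid []
objective_can_mid [array([371., 225.])]
driver [array([288., 207.]), array([233., 142.])]
tray_a_mid [array([415., 343.])]
the job is handed in; nothing more can be done
None
```

The top steel tray is now clamped in the frame. I lifted it alone off the stack, and the other three stayed nested in place. I laid it flat in the frame and pushed the slide by its grip until it hit a firm stop at about 21 N. Then I backed the arm clear and handed the job in at about 17 s.

**Clamp and tray:** In the last wrist view the gap between the two lips was about 82 mm (81.5 expected when home). The tray's flange reaches both lips, and its top face is level to about 0.1 mm. I have no direct reading of the slide's travel, and the fingers stopped about 2.5 mm short of where I had estimated. The lip gap and the firm stop both indicate the slide is fully home.

**Bystanders:** The canister and screwdriver showed within about 4 pixels of their first positions in the final side view. The network did not find the bottle in that last check. One of the three bystanders also went undetected in a top view just before it, where the script stopped without saying which. I last saw the bottle upright on the mat after the lift, and the arm did not go back near it afterwards.

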